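# Prop the die bin open and fetch the teal die

## Robot

A 6-joint arm with a two-finger parallel gripper is mounted at the origin on the work surface. World frame = base frame: x ahead of the robot, y to its left, z up, the work surface at z = 0. Lengths are in m, angles in rad, forces in N, time in s.
With the tool pointing down it reaches from about 0.3 to 0.875 m from the base axis. Payload 4.2 kg.
Tool frame: the origin (TCP) lies midway between the tips of the shut fingers; the grasp point (between the pads) lies manip.grip_depth behind it (manip.grip_depth is the distance from the TCP to the grasp point, in m); z points along the fingers, y is the direction in which the jaws open and shut (so a half turn about z gives the same grasp; the last joint's range is limited). The gripper opens to 85 mm and grips with 20 to 120 N. Pads are 22 mm wide; open, the fingers measure 114 mm over their backs; the gripper's body (76 mm by 85 mm) begins 54 mm behind the grasp point. The pads swing forward as they close: fully open they stand 13 mm farther back than shut.
Start: joints at [1.107, 0.32, 1.565, -0, 1.257, -0.02], TCP at [0.247, 0.519, 0.231] pointing down, gripper open.
Joint ranges: [-3.11, 3.11], [-0.84, 2.01], [0.21, 2.61], [-1.34, 4.49], [0.05, 2.63], [-2.56, 2.56]. Speed limits (rad/s): [2.57, 2.57, 3.14, 3.14, 3.14, 3.14].

## Interface

Orientations are given as a unit quaternion [w, x, y, z].
In Python, from rig import monitor, read_camera, camera_model, close_job, manip gives the robot as it stands.
- The arm moves only by the tool send_rows, never from a script. Its argument "moves" is a list that holds one entry, the list of rows, each a list of 5 numbers: the shift along the world's x, y, z in m, then the turn about the world's z in degrees, then the opening, from -1 (shut) to 1 (fully open), so that 0 is half open. In form: [[[dx, dy, dz, twist, grip], ...]]. A call has 1 to 10 rows; each row is the pose to reach, as a shift and turn from the pose commanded when the call began; what a row does not reach only later rows make up. A row lasts 1/12 s, in which the tool goes at most 41.7 mm and 7.16 degrees, less where a joint would pass 70% of its speed; a pose out of reach is approached as far as the arm can. A call with a gripper value outside its range is refused whole. The fingers move at their own pace and stop on an object; the grip force is fixed at half the most. Time passes only in rows, so rows that repeat a pose let the fingers close. It gives the time, the measured TCP pose, the force and the opening at its end, in the units of the state.
- monitor.get_state(): the state, without advancing time (a new reading comes with each control period).
- read_camera(name): name is "scene" or "top"; returns (picture, depth): 384x512x3 uint8, red, green, blue; 384x512 float32, m along the optical axis (not along the pixel's ray), 0 where there is no reading.
- camera_model(name): a dict with "camera_matrix" (3x3 intrinsics, pixels), "D" ([k1, k2, p1, p2, k3] as OpenCV has them; the pictures are not rectified), "eye" and "orientation" of the camera in the world. Camera axes: x right, y down, z forward; pixel columns grow to the right and rows downward; lengths in m; the calibration is good to about 2 mm. A picture is of the moment at which its call begins. camera_model takes no time and is no camera call.
- close_job(): hands the job in, once; it reports no verdict.
The state is a dict: "time_s": time; "joint_positions": joint angles; "joint_velocities": joint speeds; "tau": joint torques, N m; "tool_pos": TCP position; "tcp_rot": TCP orientation; "wrist_force": force on the tool from outside, world axes, zero at the start; "torque": the same for the moment, N m; "finger_gap": finger opening in m.
Only numpy, scipy, OpenCV 4.12 (cv2) and the standard library are available. Lean on these libraries where they do the work, as an engineer would, in place of code of your own. Each camera call takes 0.05 s, during which the arm holds its last target.

## Task

Wedge the spring-shut flap of the white die bin open: push the plywood wedge in under the orange roller on the flap's crank until the roller sits on the wedge's flat top and the flap stands open with nothing else holding it. Then take the teal die out of the bin and set it down, without dropping it, upright and centred on the round metal plate of the badge press. Leave the wedge in place with the flap open, leave the red die in the bin, and do not disturb the other things on the table.

Things in the scene. Friction and masses are not known exactly. Their poses are not given: they have to be found in the camera images.
- bin: White open-topped bin fixed to the table, outside 150 (x) by 200 (y) by 90 mm high, walls and floor 5 mm. Origin at the centre of its underside; z up. A clear flap covers it. The wedge's lane runs along the bin's +y, on its -x side, centred at bin x = -155 mm. Inside there is room for a gripper that closes along bin x.
- flap (a joint): Clear flap 150 by 200 by 4 mm with teal edges, 0.2 kg, hinged along bin x at bin y = -100, z = 95 mm. 0 = shut (level); grows as its free (+y) edge swings up; 1.57 = upright; stop at 1.8 rad. Spring and weight shut it with about 0.3 N m throughout. The flap turns a 70 mm crank arm outside the bin (at bin x = -112 mm), which carries the roller.
- roller: Free-turning orange roller, 22 mm in diameter, 40 mm wide along bin x, at the crank's end. Origin at its centre: bin x = -155, y = -88, z = 26 mm with the flap shut (arm hanging down); x = -155, y = -32, z = 113 mm when it rests on the wedge's flat top, flap then at 1.65 rad. Its orientation spins.
- wedge: Loose plywood ramp, 0.45 kg, 195 long (its x), 50 wide, 101.5 mm high; origin at the centre of its underside. Thin toe (4 mm) at x = +97.5; a 45 degree ramp climbs to the flat top, from x = 0 back to the handle. Starts to the -y side of the bin. Slide it along the lane, toe first, its x along bin +y (about 10 N). The roller's centre should rest at wedge x = -5 to -55, best -28 mm.
- wedge_handle (a point): Middle of the wedge's handle, 135 mm above its underside; axes as the wedge. The handle is a teal 26 mm square post centred at wedge x = -82.5, from z = 101.5 (the flat top) up to 165 mm.
- die_teal_center (a point): Centre of the teal die: a 66 mm disc 20 mm thick, with a 38 mm round hub on top up to 64 mm, 0.2 kg. The point is half-way up (32 mm above its underside), z up along the hub. Lies in the bin, beside the red one; which is nearer the hinge varies.
- die_red_center (a point): Centre of the red die, same shape and size as the teal one; stays in the bin.
- press_plate (a point): Centre of the top face of the press's round aluminium plate, 90 mm in diameter, 55 mm above the table, with a teal collar. x points from the plate towards the press's columns; its head begins 120 mm from the plate's centre and is 265 mm high.
- press: White badge press fixed to the table, base 300 by 140 by 30 mm, columns and head up to 360 mm. The origin lies 100 mm from the plate's centre along its x.
- mug: Bystander: blue mug, 80 mm wide, 95 mm high; origin under its centre.
- carton: Bystander: cardboard carton 90 by 130 by 60 mm; origin under its centre.
- jar: Bystander: glass jar, 64 mm wide, 100 mm high; origin under its centre.
- tape: Bystander: yellow roll of tape lying flat, 90 mm wide, 24 mm high.
- spare_ring: Bystander: teal plastic ring lying flat, 90 mm wide, 16 mm high.
- scissors: Bystander: scissors lying flat, blue handles, about 150 mm long, 10 mm high.
There are look-alikes about, which are no part of the job. Several things have the shape of the wedge; the one meant has the colours described above.

How it is judged:
On the way, in this order (a step that is already met when the one before it is completed fails the run):
1. the flap stands propped on the wedge (open beyond 1.4 rad, roller resting on the wedge), with the robot off the wedge and the roller (value of joint flap above 1.4 rad and contact force between roller and wedge above 0.5 N and contact force between each of the arm, the fingers and wedge below 0.05 N and contact force between each of the arm, the fingers and roller below 0.05 N), for 0.2 s.
2. the teal die is lifted clear of the bin (its centre above 130 mm) while the flap is still propped (height (world z) of die_teal_center above 0.13 m and value of joint flap above 1.4 rad and contact force between roller and wedge above 0.3 N), for 0.05 s.
At the end, for the whole second after the job is handed in: The teal die stands upright (within 0.1 rad) on the press plate, its centre within 15 mm of the plate's centre; the flap is still open (beyond 1.4 rad) with its roller resting on the wedge, which is at rest; the red die is in the bin (horizontal distance between die_teal_center and press_plate below 0.015 m and z of die_teal_center in the frame of press_plate between 0.027 and 0.037 m and angle between die_teal_center's own z axis and vertical below 0.1 rad and value of joint flap above 1.4 rad and contact force between roller and wedge above 0.3 N and linear speed of wedge below 0.02 m/s and x of die_red_center in the frame of bin between -0.07 and 0.07 m and y of die_red_center in the frame of bin between -0.095 and 0.095 m and z of die_red_center in the frame of bin below 0.06 m); the robot touches nothing.
It fails at once if the teal die is dropped (falls freely faster than 0.5 m/s) (contact force between the fingers and die_teal below 0.05 N and linear speed of die_teal above 0.5 m/s).
It fails at once if a bystander (mug, carton, jar, tape, ring, scissors) is moved more than 30 mm (distance of any of mug, carton, jar, tape, spare_ring, scissors from where it was at the start of the episode above 0.03 m).
It also fails if it takes over 72 s, if anything falls off the work surface, if the arm or the gripper's body presses on something with over 40 N, if the wrist force passes 120 N, or if a joint passes its speed limit or range.

## Working session

There is one attempt and no reset: what is moved stays moved. The work goes in short steps, Python scripts to look and compute and a tool call to move; the robot and the scene stay as the last step left them, time stands still between calls to the robot, and variables do not carry over. Pictures are saved under pics/ and viewed, and the job is handed in when it is done.

Besides the shell and the picture viewer there is one more tool, called as name(argument=value, ...), one argument or row to a line, values as JSON. send_rows: Moves the arm, as the interface text tells. Its arguments: {"type":"object","properties":{"moves":{"type":"array","items":{"type":"array","items":{"type":"array","items":{"type":"number"}}}}},"required":["moves"]}

```bash
ls; mkdir -p pics
cat > h.py <<'E'
import numpy as np,cv2
from rig import monitor, read_camera, camera_model, close_job, manip
from scipy.spatial.transform import Rotation as R
def cam(n):
    m=camera_model(n); q=m["orientation"]
    return np.array(m["camera_matrix"],float),np.array(m["D"],float),np.array(m["eye"],float),R.from_quat([q[1],q[2],q[3],q[0]]).as_matrix()
def rays(n,uv):
    K,D,e,Rm=cam(n)
    p=cv2.undistortPoints(np.array(uv,float).reshape(-1,1,2),K,D).reshape(-1,2)
    return e,(Rm@np.c_[p,np.ones(len(p))].T).T
def onplane(n,uv,z):
    e,d=rays(n,uv); return e+d*((z-e[2])/d[:,2])[:,None]
def bydepth(n,uv,dep):
    e,d=rays(n,uv); uv=np.array(uv).reshape(-1,2).astype(int)
    return e+d*dep[uv[:,1],uv[:,0]][:,None]
def proj(n,P):
    K,D,e,Rm=cam(n); rv,_=cv2.Rodrigues(Rm.T)
    return cv2.projectPoints(np.array(P,float).reshape(-1,1,3),rv,-Rm.T@e,K,D)[0].reshape(-1,2)
def snap(tag):
    o={}
    for n in("scene","top"):
        p,d=read_camera(n); o[n]=(p,d); np.savez(f"{tag}_{n}.npz",p=p,d=d)
        cv2.imwrite(f"pics/{tag}_{n}.png",cv2.resize(p[:,:,::-1],(800,600),interpolation=cv2.INTER_CUBIC))
    return o
def load(tag,n):
    f=np.load(f"{tag}_{n}.npz"); return f["p"],f["d"]
E
python3 - <<'E'
from h import *
snap("a")
for n in("scene","top"): print(n,camera_model(n))
print(monitor.get_state(),manip.grip_depth)
E
```

```text
pics
scene {'camera_matrix': array([[435.24511768,   0.        , 259.46744481],
       [  0.        , 435.24511768, 186.79403288],
       [  0.        ,   0.        ,   1.        ]]), 'D': array([-0.00809213,  0.        ,  0.        ,  0.        ,  0.        ]), 'eye': array([ 1.60520297, -0.278161  ,  1.01309405]), 'orientation': array([-0.31869202,  0.6917275 ,  0.58499205, -0.27880596])}
top {'camera_matrix': array([[369.73671153,   0.        , 257.46979908],
       [  0.        , 369.73671153, 197.89225877],
       [  0.        ,   0.        ,   1.        ]]), 'D': array([-0.09598333,  0.        ,  0.        ,  0.        ,  0.        ]), 'eye': array([ 0.26343488, -0.09479105,  1.45007142]), 'orientation': array([-0.07090161,  0.71049116, -0.69673326,  0.06883341])}
{'time_s': 0.1, 'joint_positions': array([ 1.10698171e+00,  3.20219698e-01,  1.56555225e+00,  1.47918617e-05,
        1.25738195e+00, -2.00288505e-02]), 'joint_velocities': array([ 0.00128459, -0.00188079, -0.00288056, -0.00127113,  0.00102756,
       -0.00011133]), 'tau': array([ 6.84877887e-05, -4.16404045e+01, -2.34704286e+01, -1.51127324e-04,
        4.79033057e-03,  1.92510328e-05]), 'tool_pos': array([0.24670549, 0.51892124, 0.23057293]), 'tcp_rot': array([-1.93842183e-04,  2.20078653e-01,  9.75481818e-01, -7.56206493e-04]), 'wrist_force': array([ 0.08497399, -0.34752519, -0.44851854]), 'torque': array([-0.00402458, -0.03779827, -0.0168188 ]), 'finger_gap': 0.08550155271456344} 0.0187
```

View pics/a_scene.png

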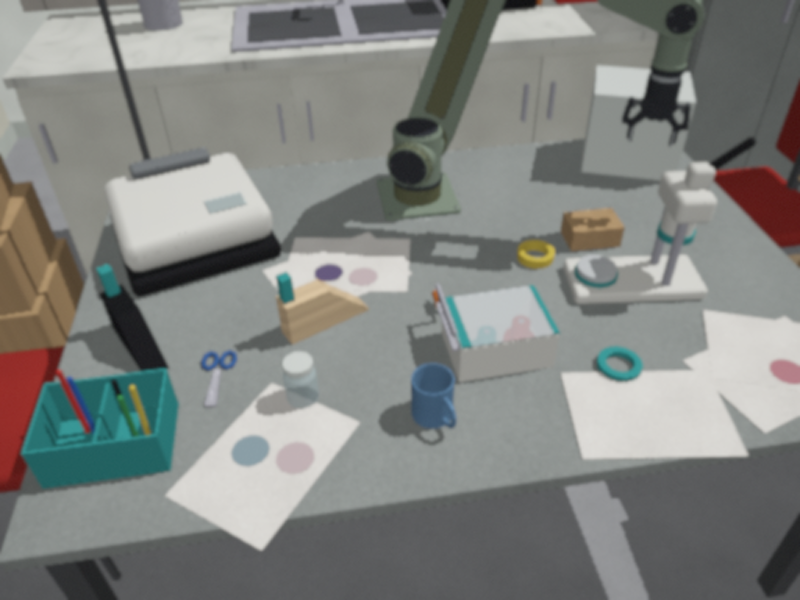

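View pics/a_top.png

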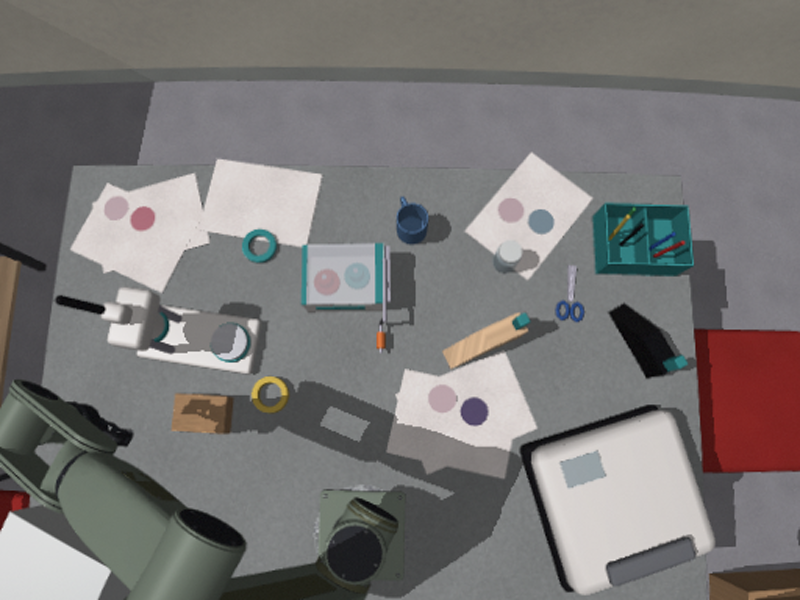

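Candidates for the wedge are the plywood ramp with a teal handle at top view (490,338) and the black ramp with a teal handle at (645,340). The description says plywood, so I choose (490,338). For the dies, the teal blob is at (357,275) and the red one at (327,282), both in the bin. The printed discs on the papers, e.g. (541,221), are only look-alikes. Now a close crop to check.

Run:
```python
from h import *
p,d=load("a","top")
c=p[130:260,70:370,::-1]
cv2.imwrite("pics/crop_top.png",cv2.resize(c,(798,346),interpolation=cv2.INTER_CUBIC))
p,d=load("a","scene")
c=p[150:260,160:460,::-1]
cv2.imwrite("pics/crop_scene.png",cv2.resize(c,(798,293),interpolation=cv2.INTER_CUBIC))
```

```text
(no output)
```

View pics/crop_top.png

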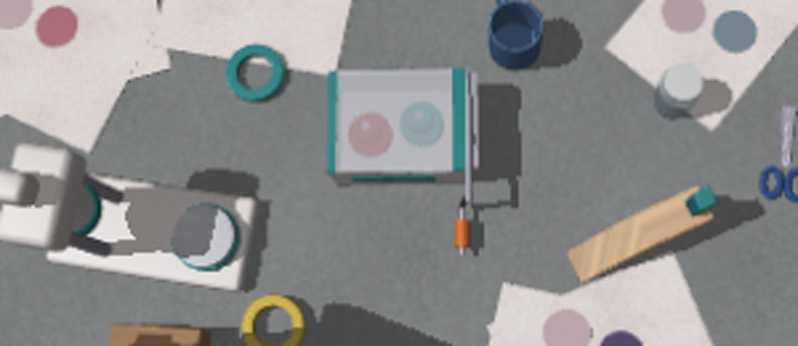

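View pics/crop_scene.png

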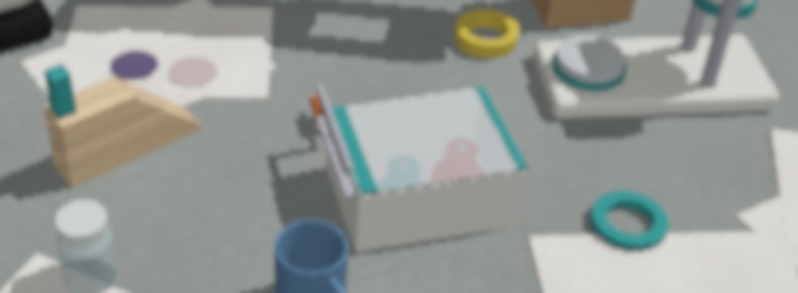

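Run:
```python
from h import *
p,d=load("a","top")
hsv=cv2.cvtColor(p,cv2.COLOR_RGB2HSV); H,S,V=cv2.split(hsv)
def mask(m,box):
    x0,y0,x1,y1=box; o=np.zeros(m.shape,np.uint8); o[y0:y1,x0:x1]=m[y0:y1,x0:x1]; return o
def pts(m): y,x=np.nonzero(m); return np.c_[x,y].astype(float)
# pixel scale 512/800=.64
teal=(H>80)&(H<100)&(S>110)&(V>50)
wood=(H>8)&(H<25)&(S>50)&(V>110)
orange=(H<16)&(S>150)&(V>110)
def rep(nm,m,box):
    q=pts(mask(m,box)); print(nm,len(q),q.mean(0)); return q
print("-- handle")
q=rep("handle",teal,(320,195,345,216)); P=bydepth("top",q,d); print(np.median(P,0), P[P[:,2]>.15].mean(0)); print(np.round(cv2.minAreaRect(onplane("top",q,.165)[:,:2].astype(np.float32)),4) if 0 else cv2.minAreaRect(onplane("top",q,.165)[:,:2].astype(np.float32)))
q=rep("wood",wood,(275,195,345,240)); P=bydepth("top",q,d)
print("wood z",P[:,2].min(),P[:,2].max())
top=P[P[:,2]>.095]; print("flat top",cv2.minAreaRect(top[:,:2].astype(np.float32)*1000),len(top))
ramp=P[P[:,2]<.095]
print("all wood",cv2.minAreaRect(P[:,:2].astype(np.float32)*1000))
A=np.c_[ramp[:,:2],np.ones(len(ramp))]; g=np.linalg.lstsq(A,ramp[:,2],rcond=None)[0]; print("ramp grad",g, np.degrees(np.arctan2(g[1],g[0])))
q=rep("roller",orange,(235,200,252,228)); P=bydepth("top",q,d);print(np.median(P,0),onplane("top",[q.mean(0)],.034))
q=rep("flapedge",teal,(190,150,250,200)); P=bydepth("top",q,d)
f=P[P[:,2]>.085]; print(np.median(f[:,2]),cv2.minAreaRect(f[:,:2].astype(np.float32)*1000))
qq=q[P[:,2]>.085]; print(cv2.minAreaRect(onplane("top",qq,.097)[:,:2].astype(np.float32)*1000))
```

```text
-- handle
handle 65 [333.16923077 205.41538462]
[ 0.5010732  -0.35798285  0.16160417] [ 0.50259608 -0.36139669  0.16317255]
((0.4988919496536255, -0.3566528856754303), (0.022536860778927803, 0.036706697195768356), 34.21406936645508)
wood 699 [308.34763948 218.21459227]
wood z -0.0035187743019273743 1.450071424035131
flat top ((406.66070556640625, -223.11477661132812), (67.97403717041016, 378.552490234375), 37.96139907836914) 318
all wood ((419.0683288574219, -223.28988647460938), (89.7479248046875, 393.54815673828125), 37.60870361328125)
ramp grad [ 0.49211712 -0.48787607 -0.29003089] -44.75204682932721
roller 49 [243.         217.40816327]
[ 0.47044061 -0.03348025  0.03561235] [[ 0.46934884 -0.03337862  0.034     ]]
flapedge 321 [224.87850467 177.58255452]
0.09855299854539001 ((475.677734375, 39.95191955566406), (458.0639953613281, 207.33592224121094), 8.056353569030762)
((614.8057861328125, 61.32716369628906), (159.67779541015625, 193.92428588867188), 1.579057216644287)
```

```bash
cat > w.py <<'E'
from h import *
def masks(p):
    H,S,V=cv2.split(cv2.cvtColor(p,cv2.COLOR_RGB2HSV))
    return dict(teal=(H>80)&(H<100)&(S>110)&(V>50),wood=(H>8)&(H<25)&(S>50)&(V>110),orange=(H<16)&(S>150)&(V>110))
def sel(m,box,d=None):
    x0,y0,x1,y1=box; y,x=np.nonzero(m[y0:y1,x0:x1]); q=np.c_[x+x0,y+y0].astype(float)
    if d is not None: q=q[d[q[:,1].astype(int),q[:,0].astype(int)]>.3]
    return q
def line(P):
    v=cv2.fitLine(P[:,:2].astype(np.float32),cv2.DIST_HUBER,0,.001,.001).ravel(); return v
E
python3 - <<'E'
from w import *
p,d=load("a","top"); M=masks(p)
q=sel(M["wood"],(275,195,345,240),d); P=bydepth("top",q,d)
P=P[(P[:,2]<.12)]
# longest connected
print(len(P)); ramp=P[(P[:,2]<.09)&(P[:,2]>.015)]
A=np.c_[ramp[:,:2],np.ones(len(ramp))]
g=np.linalg.lstsq(A,ramp[:,2],rcond=None)[0]; 
for _ in range(5):
    r=abs(A@g-ramp[:,2]); k=r<.008; g=np.linalg.lstsq(A[k],ramp[k][:,2],rcond=None)[0]
print("ramp",k.sum(),g,"heading",np.degrees(np.arctan2(-g[1],-g[0])),np.hypot(*g[:2]))
t=P[(P[:,2]>.097)&(P[:,2]<.107)]; print("top",len(t),np.median(t[:,2]),cv2.minAreaRect(t[:,:2].astype(np.float32)*1000))
h=sel(M["teal"],(320,195,345,216),d); Ph=bydepth("top",h,d); k=abs(Ph[:,2]-.165)<.008; print("handle top",k.sum(),Ph[k].mean(0))
# sides of whole wood silhouette
c=max(cv2.findContours(np.uint8(M["wood"][195:240,275:345]),cv2.RETR_EXTERNAL,cv2.CHAIN_APPROX_NONE)[0],key=cv2.contourArea).reshape(-1,2)+[275,195]
print(cv2.minAreaRect(c.astype(np.float32)))
ap=cv2.approxPolyDP(c.reshape(-1,1,2).astype(np.int32),2.5,True).reshape(-1,2); print(ap, onplane("top",ap,0.002).round(3),onplane("top",ap,.1015).round(3))
# flap strips
q=sel(M["teal"],(190,150,250,200))
for nm,k in(("+y strip",q[:,0]<202),("-y strip",q[:,0]>235)):
    P=onplane("top",q[k],.097); v=line(P); print(nm,k.sum(),P.min(0),P.max(0),P.mean(0),v, np.degrees(np.arctan2(v[1],v[0])))
im=cv2.resize(p[145:235,185:350,::-1],None,fx=4.8,fy=4.8,interpolation=cv2.INTER_NEAREST); cv2.imwrite("pics/z1.png",im)
E
```

```text
696
ramp 286 [ 0.41970473 -0.89516525 -0.353264  ] heading 115.11987330591923 0.9886722811521967
top 287 0.10166413529957019 ((488.33587646484375, -326.99127197265625), (49.31873321533203, 110.43492889404297), 25.199417114257812)
handle top 45 [ 0.50258876 -0.36189543  0.16364284]
((309.9278869628906, 217.35220336914062), (14.204928398132324, 55.1098518371582), 63.99665069580078)
[[332 200]
 [283 224]
 [288 235]
 [337 212]
 [327 207]] [[ 0.551 -0.386  0.002]
 [ 0.451 -0.19   0.002]
 [ 0.408 -0.21   0.002]
 [ 0.503 -0.405  0.002]
 [ 0.522 -0.366  0.002]] [[ 0.531 -0.366  0.101]
 [ 0.438 -0.184  0.101]
 [ 0.398 -0.202  0.101]
 [ 0.486 -0.384  0.101]
 [ 0.504 -0.347  0.101]]
+y strip 99 [0.54494832 0.14647513 0.097     ] [0.68994572 0.15875362 0.097     ] [0.61011021 0.15324197 0.097     ] [0.9992779  0.03799639 0.6101102  0.15324198] 2.177557
-y strip 190 [ 0.55216436 -0.0373458   0.097     ] [ 0.69714575 -0.01809881  0.097     ] [ 0.62413631 -0.02782834  0.097     ] [ 0.9995931   0.0285259   0.6241363  -0.02782834] 1.6346354
```

View pics/z1.png

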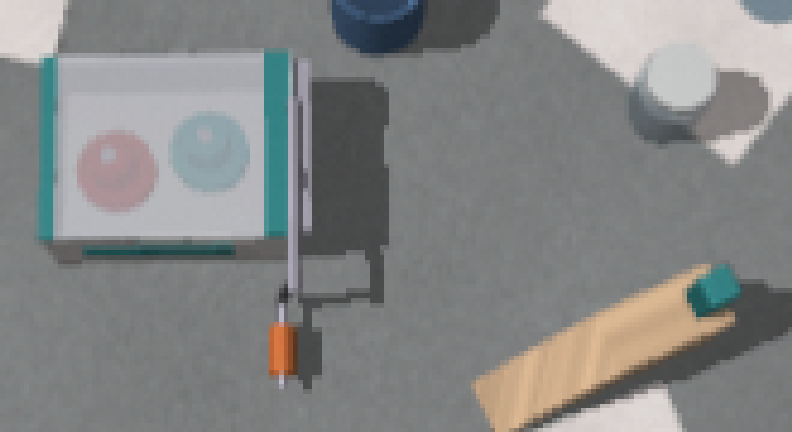

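Run:
```python
from w import *
for n,box in(("top",(60,170,180,250)),("scene",(355,130,470,200))):
    p,d=load("a",n); x0,y0,x1,y1=box
    yy,xx=np.mgrid[y0:y1,x0:x1]; q=np.c_[xx.ravel(),yy.ravel()].astype(float)
    q=q[d[q[:,1].astype(int),q[:,0].astype(int)]>.3]
    P=bydepth(n,q,d); k=abs(P[:,2]-.055)<.006; Q=P[k]
    m=np.zeros((384,512),np.uint8); m[q[k][:,1].astype(int),q[k][:,0].astype(int)]=1
    nn,lab,st,ce=cv2.connectedComponentsWithStats(cv2.morphologyEx(m,cv2.MORPH_OPEN,np.ones((2,2))))
    for i in np.argsort(-st[1:,4])[:3]+1:
        y,x=np.nonzero(lab==i); W=bydepth(n,np.c_[x,y].astype(float),d)
        c=max(cv2.findContours(np.uint8(lab==i),cv2.RETR_EXTERNAL,cv2.CHAIN_APPROX_NONE)[0],key=len).reshape(-1,2)
        W2=onplane(n,c.astype(float),.055)
        print(n,st[i],W.mean(0),cv2.minEnclosingCircle(W[:,:2].astype(np.float32)),cv2.fitEllipse(W2[:,:2].astype(np.float32)) if len(c)>5 else '')
    hi=P[P[:,2]>.2]; 
    if len(hi): print("head",hi.min(0),hi.max(0))
    if n=="top":
        b=P[abs(P[:,2]-.03)<.006]; print("base",cv2.minAreaRect(b[:,:2].astype(np.float32)*1000))
p,d=load("a","top"); cv2.imwrite("pics/z2.png",cv2.resize(p[170:250,60:180,::-1],None,fx=6,fy=6,interpolation=cv2.INTER_NEAREST))
p,d=load("a","scene"); cv2.imwrite("pics/z3.png",cv2.resize(p[100:200,345:470,::-1],None,fx=6,fy=6,interpolation=cv2.INTER_NEAREST))
```

```text
top [136 208  23  23 415] [0.45015254 0.33138769 0.06490328] ((0.3635139465332031, 0.14273355901241302), 0.25784745812416077) ((0.45202815532684326, 0.3345763385295868), (0.08701600879430771, 0.08893831074237823), 161.39512634277344)
top [114 203   2   3   6] [0.51046616 0.47378277 0.0414335 ] ((0.5103375911712646, 0.4734843969345093), 0.004514277447015047) ((0.8454900979995728, 0.5006102323532104), (0.00409664586186409, 3.225445032119751), 95.46749877929688)
head [0.40713983 0.44997768 0.20068792] [0.54023502 0.54397646 0.32796327]
base ((454.6067810058594, 378.04144287109375), (380.9090270996094, 171.3209228515625), 76.00869750976562)
scene [371 164  25  17 324] [0.4718107  0.33635938 0.06025538] ((1.0207159519195557, 0.06199917197227478), 0.6763647794723511) ((0.4649506211280823, 0.3401105999946594), (0.08637218922376633, 0.09084741026163101), 66.67610168457031)
scene [368 141  20  11  91] [0.32734415 0.36933293 0.06653788] ((0.9476994872093201, 0.0712389349937439), 0.7446744441986084) ((0.2993358373641968, 0.38296493887901306), (0.060011137276887894, 0.0931246355175972), 48.11670684814453)
scene [387 144  12   6  44] [0.32265484 0.43329505 0.05390724] ((0.3218613266944885, 0.4358947277069092), 0.02459220588207245) ((0.3231483995914459, 0.4320274293422699), (0.031314946711063385, 0.044388290494680405), 7.9687700271606445)
head [0.45673881 0.45134618 0.20190782] [0.54756966 0.5292172  0.2599924 ]
```

View pics/z2.png

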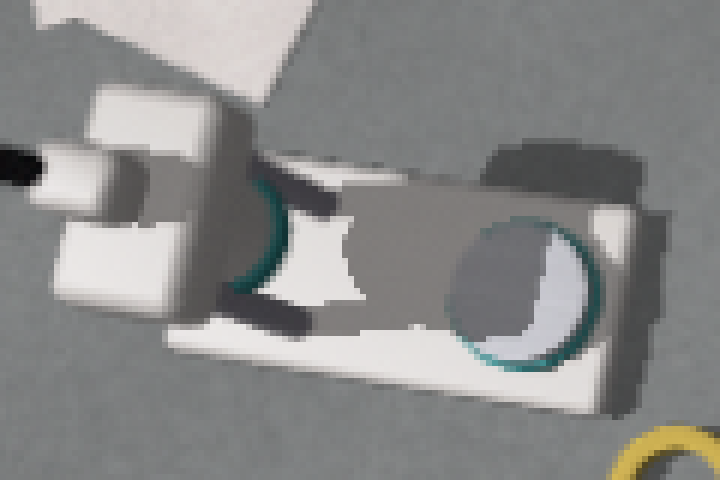

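View pics/z3.png

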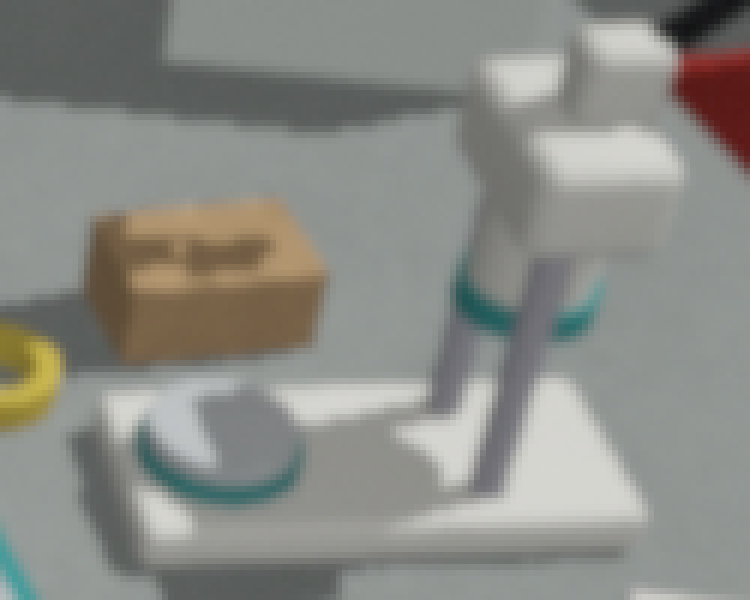

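The plywood wedge with the teal post is the right one: toe at crop pixel (480,390), post at (714,290), origin about (0.468,-0.287), heading 115.2°. The bin is at about (0.621,0.062) with a yaw of about 2.2°. The plate is at about (0.452,0.335). Moving to above the post.

send_rows(
  moves=[
    [[0,-0.035,0.01,-4,1],[0,-0.075,0.02,-8,1],[0.0,-0.115,0.03,-12,1],[0.0,-0.155,0.03,-16,1],[0.01,-0.195,0.03,-20,1],[0.02,-0.235,0.03,-24,1],[0.03,-0.275,0.03,-28,1],[0.04,-0.315,0.03,-32,1],[0.05,-0.355,0.03,-36,1],[0.06,-0.395,0.03,-39.4,1]],
  ],
)

```text
time_s: 0.93
tool_pos: [0.3064, 0.1225, 0.2613]
tcp_rot: [0.0, 0.537, 0.844, 0.0]
wrist_force: [1.2, 0.3, -0.3]
finger_gap: 0.0856
```

send_rows(
  moves=[
    [[0.015,-0.038,0,0,1],[0.03,-0.076,0,0,1],[0.045,-0.114,0,0,1],[0.06,-0.152,0,0,1],[0.075,-0.19,0,0,1],[0.09,-0.228,0,0,1],[0.105,-0.266,0,0,1],[0.12,-0.304,0,0,1],[0.135,-0.342,0,0,1],[0.15,-0.38,0,0,1]],
  ],
)

```text
time_s: 1.77
tool_pos: [0.4569, -0.2577, 0.2609]
tcp_rot: [-0.0, 0.536, 0.844, 0.0]
wrist_force: [0.5, 1.0, 0.6]
finger_gap: 0.0855
```

send_rows(
  moves=[
    [[0.015,-0.035,0,0,1],[0.03,-0.07,0,0,1],[0.046,-0.104,0,0,1],[0.046,-0.104,-0.03,0,1],[0.046,-0.104,-0.06,0,1],[0.046,-0.104,-0.06,0,1]],
  ],
)

```text
time_s: 2.27
tool_pos: [0.4998, -0.3581, 0.1944]
tcp_rot: [-0.007, 0.536, 0.844, 0.001]
wrist_force: [-0.5, 0.2, -1.5]
finger_gap: 0.0851
```

Run:
```python
from w import *
snap("b")
p,d=load("b","top"); a=cv2.resize(p[180:260,270:370,::-1],(400,320),interpolation=cv2.INTER_CUBIC)
p,d=load("b","scene"); b=cv2.resize(p[130:240,150:270,::-1],(400,367),interpolation=cv2.INTER_CUBIC)
o=np.zeros((367,800,3),np.uint8); o[:320,:400]=a; o[:,400:]=b; cv2.imwrite("pics/b1.png",o)
```

```text
(no output)
```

View pics/b1.png

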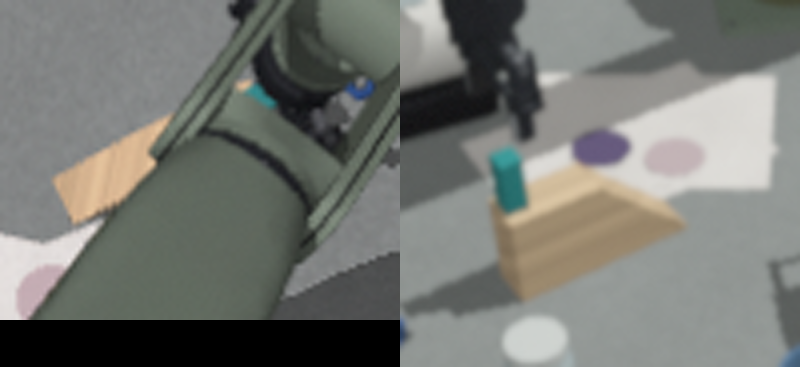

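Run:
```python
from w import *
s=monitor.get_state(); t=s["tool_pos"]; print(t)
a=np.array([.905,.425,0])
f=lambda P:((proj("scene",[P])[0]-[150,130])/.3+[133.3*0,0]).round()
for nm,P in dict(tcp=t,f1=t+a*.045+[0,0,.013],f2=t-a*.045+[0,0,.013],htop=[.5026,-.3619,.165],toe=[.426,-.199,.0]).items(): 
    u=proj("scene",[P])[0]; print(nm,u,((u-[150,130])*400/120+[400,0]).round())
p,d=load("b","scene"); M=masks(p); q=sel(M["teal"],(170,160,200,200),d); P=bydepth("scene",q,d); print(len(q),P.min(0),P.max(0),np.median(P,0)); k=P[:,2]>.160; print(P[k].mean(0),k.sum())
```

```text
[ 0.50235724 -0.35929475  0.20045982]
tcp [180.02531269 166.1204099 ] [500. 120.]
f1 [186.14906098 170.04776867] [520. 133.]
f2 [173.08730144 155.76771191] [477.  86.]
htop [180.65485775 175.23189293] [502. 151.]
toe [232.1103495  193.36399851] [674. 211.]
123 [ 0.50017483 -0.37237517  0.10992951] [ 0.52539591 -0.34887294  0.16812216] [ 0.5173358  -0.36061682  0.1456413 ]
[ 0.51241708 -0.3600574   0.16434454] 32
```

send_rows(
  moves=[
    [[0.002,0,-0.03,0,1],[0.002,0,-0.06,0,1],[0.002,0,-0.083,0,1],[0.002,0,-0.083,0,1],[0.002,0,-0.083,0,-0.6],[0.002,0,-0.083,0,-1],[0.002,0,-0.083,0,-1],[0.002,0,-0.083,0,-1],[0.002,0,-0.083,0,-1],[0.002,0,-0.083,0,-1]],
  ],
)

```text
time_s: 3.2
tool_pos: [0.5052, -0.3604, 0.12]
tcp_rot: [0.001, 0.536, 0.844, -0.0]
wrist_force: [-2.1, 0.5, 7.0]
finger_gap: 0.025
```

send_rows(
  moves=[
    [[0,0.01,0.001,-4,-1],[-0.005,0.03,0.001,-8,-1],[-0.01,0.05,0.001,-12,-1],[-0.015,0.07,0.001,-16,-1],[-0.02,0.09,0.001,-20,-1],[-0.0275,0.11,0.001,-23,-1],[-0.0275,0.12,0.001,-23,-1],[-0.0275,0.12,0.001,-23,-1],[-0.0275,0.12,0.001,-23,-1]],
  ],
)

```text
time_s: 3.95
tool_pos: [0.4771, -0.2382, 0.1201]
tcp_rot: [-0.001, 0.693, 0.721, 0.001]
wrist_force: [-2.6, 5.6, 8.3]
finger_gap: 0.0253
```

Run:
```python
from w import *
snap("c")
```

```text
(no output)
```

View pics/c_top.png

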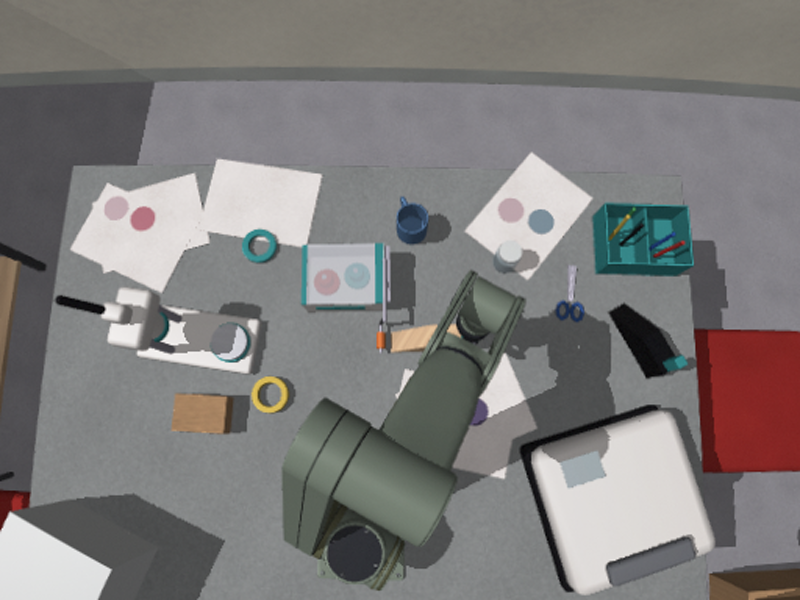

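View pics/c_scene.png

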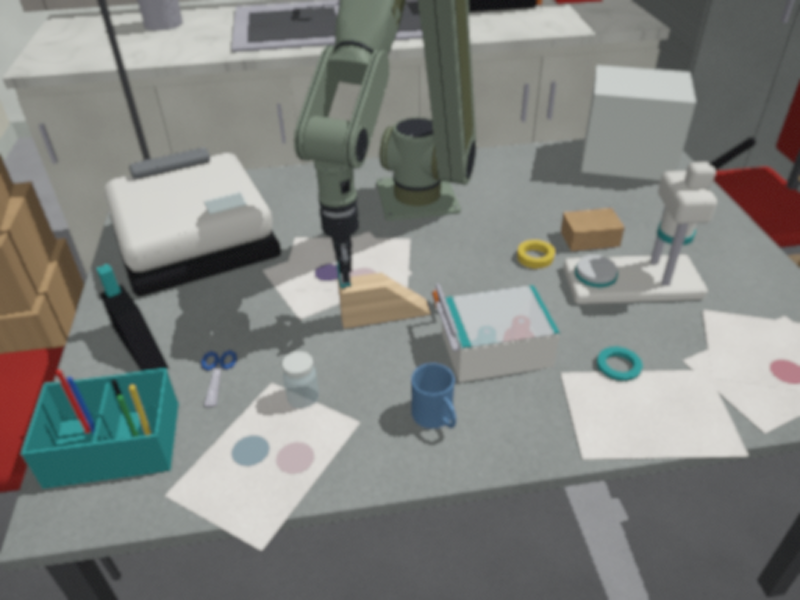

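The wedge sits in front of the roller: toe at top view (392,340), roller at (381,338). Measuring its alignment.

```bash
python3 - <<'E'
from w import *
p,d=load("c","top"); M=masks(p)
q=sel(M["wood"],(246,200,292,230),d); P=bydepth("top",q,d)
k=(P[:,2]>.015)&(P[:,2]<.09); r=P[k]; A=np.c_[r[:,:2],np.ones(len(r))]
g=np.linalg.lstsq(A,r[:,2],rcond=None)[0]
for _ in range(5):
    e=abs(A@g-r[:,2])<.006; g=np.linalg.lstsq(A[e],r[e][:,2],rcond=None)[0]
print(e.sum(),"heading",np.degrees(np.arctan2(-g[1],-g[0])),np.hypot(*g[:2]))
s=r[e]
for y in np.arange(-.17,-.07,.01):
    t=s[abs(s[:,1]-y)<.006]
    if len(t)>4: print(round(y,3),t[:,0].min().round(4),t[:,0].max().round(4),((t[:,0].min()+t[:,0].max())/2).round(4))
print("toe y",P[P[:,2]<.02][:,1].max())
E
cat > /dev/null
python3 - <<'E'
import sys; sys.path.insert(0,'.')
import os; os.chdir('.')
from w import *
p,d=load("c","top"); cv2.imwrite("pics/c2.png",cv2.resize(p[145:235,185:350,::-1],None,fx=4.8,fy=4.8,interpolation=cv2.INTER_NEAREST))
E
```

```text
253 heading 93.07628037482269 0.9635839247106666
-0.14 0.4499 0.4964 0.4732
-0.13 0.4483 0.4971 0.4727
-0.12 0.4482 0.4945 0.4714
-0.11 0.4472 0.496 0.4716
-0.1 0.447 0.4939 0.4705
-0.09 0.4481 0.4949 0.4715
-0.08 0.4484 0.493 0.4707
toe y -0.05945594999405785
```

View pics/c2.png

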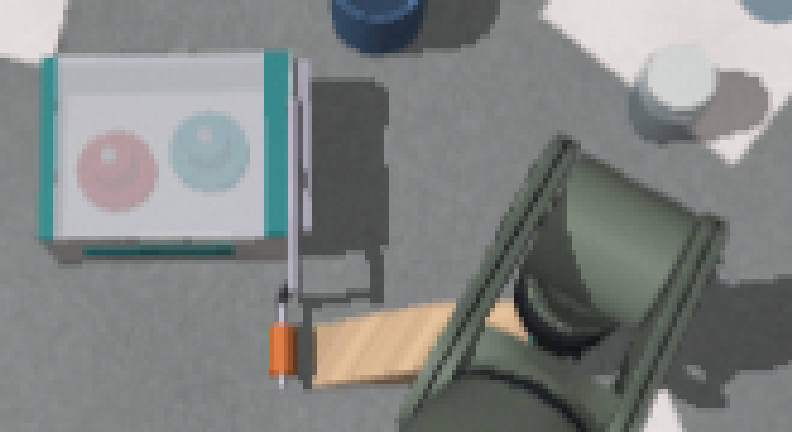

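send_rows(
  moves=[
    [[0,0.012,0,0,-1],[-0.001,0.024,0,0,-1],[-0.001,0.036,0,0,-1],[-0.002,0.048,0,0,-1],[-0.002,0.06,0,0,-1],[-0.003,0.072,0,0,-1],[-0.003,0.084,0,0,-1],[-0.004,0.096,0,0,-1],[-0.004,0.108,0,0,-1],[-0.005,0.12,0,0,-1]],
  ],
)

```text
time_s: 4.88
tool_pos: [0.4743, -0.1206, 0.1201]
tcp_rot: [0.003, 0.693, 0.721, 0.0]
wrist_force: [2.3, -7.8, 3.2]
finger_gap: 0.0253
```

Run:
```python
from w import *
snap("d")
```

```text
(no output)
```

View pics/d_scene.png

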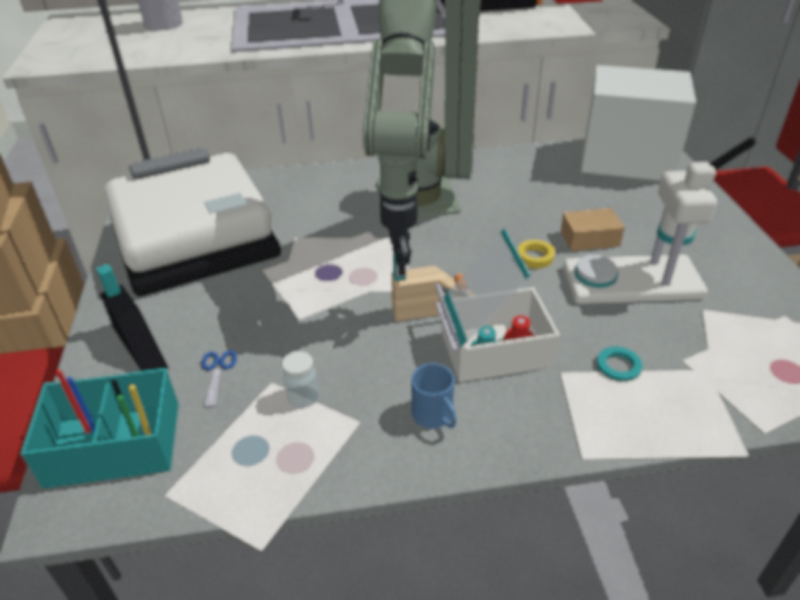

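The flap is rising, with the roller on the ramp at (459,278). Pushing the rest of the way.

send_rows(
  moves=[
    [[0,0.01,0,0,-1],[-0.001,0.02,0,0,-1],[-0.001,0.03,0,0,-1],[-0.001,0.04,0,0,-1],[-0.002,0.05,0,0,-1],[-0.002,0.06,0,0,-1],[-0.002,0.07,0,0,-1],[-0.003,0.08,0,0,-1],[-0.003,0.09,0,0,-1],[-0.003,0.09,0,0,-1]],
  ],
)

```text
time_s: 5.82
tool_pos: [0.4702, -0.0289, 0.1199]
tcp_rot: [0.001, 0.693, 0.721, 0.001]
wrist_force: [-0.2, -1.0, 5.7]
finger_gap: 0.0253
```

Run:
```python
from w import *
snap("e")
p,d=load("e","top"); a=cv2.resize(p[140:240,180:290,::-1],(400,364),interpolation=cv2.INTER_CUBIC)
p,d=load("e","scene"); b=cv2.resize(p[120:250,240:380,::-1],(400,371),interpolation=cv2.INTER_CUBIC)
o=np.zeros((371,800,3),np.uint8); o[:364,:400]=a; o[:,400:]=b; cv2.imwrite("pics/e1.png",o)
```

```text
(no output)
```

View pics/e1.png

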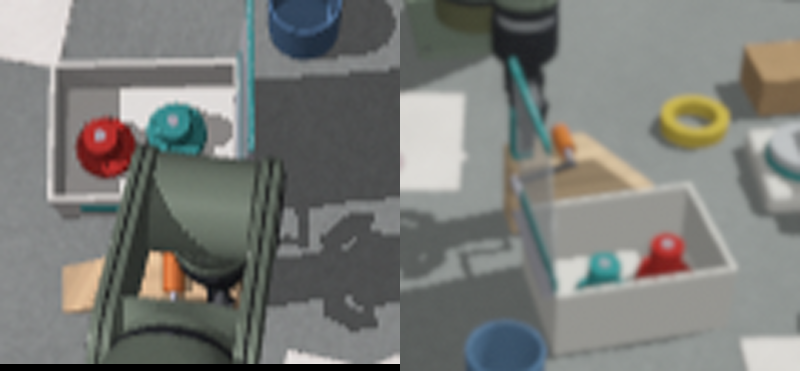

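send_rows(
  moves=[
    [[0,0,0,0,-0.2],[0,0,0,0,-0.2],[0,0,0,0,-0.2],[0,0,0.03,0,-0.2],[0,0,0.06,0,-0.2],[-0.01,0,0.1,0,-0.2],[-0.03,0.01,0.14,0,0.2],[-0.05,0.02,0.17,0,1],[-0.05,0.02,0.2,0,1],[-0.05,0.02,0.21,0,1]],
  ],
)

```text
time_s: 6.75
tool_pos: [0.4198, -0.0093, 0.3337]
tcp_rot: [0.003, 0.693, 0.721, 0.003]
wrist_force: [0.1, -0.3, -0.4]
finger_gap: 0.0805
```

Run:
```python
from w import *
snap("f")
p,d=load("f","top"); a=cv2.resize(p[140:240,180:290,::-1],(400,364),interpolation=cv2.INTER_CUBIC)
p,d=load("f","scene"); b=cv2.resize(p[120:250,240:380,::-1],(400,371),interpolation=cv2.INTER_CUBIC)
o=np.zeros((371,800,3),np.uint8); o[:364,:400]=a; o[:,400:]=b; cv2.imwrite("pics/f1.png",o)
```

```text
(no output)
```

View pics/f1.png

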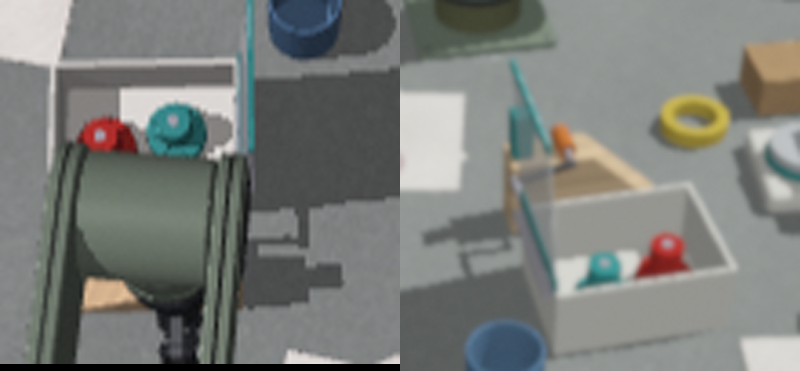

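The flap stands at (530,120) with the roller on the flat top at (563,143), and the robot is clear. Now locating the dies.

Run:
```python
from w import *
p,d=load("e","top"); H,S,V=cv2.split(cv2.cvtColor(p,cv2.COLOR_RGB2HSV))
red=((H<8)|(H>172))&(S>120)&(V>60); teal=(H>80)&(H<100)&(S>110)&(V>40)
for nm,m,box in(("teal",teal,(218,165,241,186)),("red",red,(195,168,222,192))):
    q=sel(m,box,d); P=bydepth("top",q,d)
    h=P[(P[:,2]>.063)&(P[:,2]<.075)]; s=P[(P[:,2]>.018)&(P[:,2]<.032)]
    print(nm,len(q),"hub",len(h),h.mean(0),cv2.minEnclosingCircle(h[:,:2].astype(np.float32)),"disc",len(s),cv2.minEnclosingCircle(s[:,:2].astype(np.float32)) )
p,d=load("f","scene"); H,S,V=cv2.split(cv2.cvtColor(p,cv2.COLOR_RGB2HSV)); teal=(H>80)&(H<100)&(S>110)&(V>40)
q=sel(teal,(301,205,320,225),d); P=bydepth("scene",q,d); h=P[(P[:,2]>.064)&(P[:,2]<.075)]; print("scene hub",len(h),h.mean(0),cv2.minEnclosingCircle(h[:,:2].astype(np.float32)),P[:,2].max())
M=masks(p);q=sel(M["orange"],(285,155,310,180),d);P=bydepth("scene",q,d);print("roller",np.median(P,0))
# bin rim from f/e top depth
p,d=load("e","top"); yy,xx=np.mgrid[150:205,185:250]; q=np.c_[xx.ravel(),yy.ravel()].astype(float); q=q[d[q[:,1].astype(int),q[:,0].astype(int)]>.3]
P=bydepth("top",q,d); k=(abs(P[:,2]-.09)<.006)&(P[:,0]>.54)&(P[:,0]<.71)&(P[:,1]>-.045)&(P[:,1]<.17); P=P[k]
print("rim",len(P),P.min(0),P.max(0))
cv2.imwrite("pics/e2.png",cv2.resize(p[140:200,180:260,::-1],(800,600),interpolation=cv2.INTER_NEAREST))
```

```text
teal 156 hub 56 [0.63649255 0.02976302 0.06953445] ((0.6369053721427917, 0.030724478885531425), 0.018666209653019905) disc 70 ((0.637152373790741, 0.029716290533542633), 0.0313153937458992)
red 192 hub 62 [0.61932016 0.10761821 0.06883945] ((0.6203702688217163, 0.10815545171499252), 0.018772313371300697) disc 101 ((0.6182698607444763, 0.10774053633213043), 0.031740736216306686)
scene hub 38 [0.6469846  0.02957485 0.06886401] ((0.6431773900985718, 0.02992858737707138), 0.016644882038235664) 0.0735384434550651
roller [0.47743997 0.01856993 0.12170075]
rim 184 [ 0.54555708 -0.03973399  0.08427201] [0.70067659 0.16066898 0.09592755]
```

View pics/e2.png

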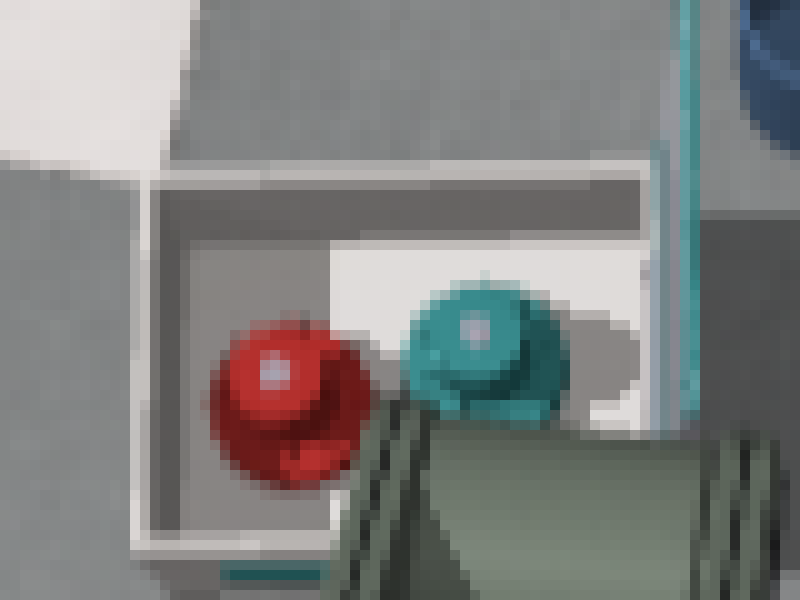

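Run:
```python
from w import *
for t,tcp in(("f",(0.42,-0.009,.334)),):
  for n in("top","scene"):
    p,d=load(t,n); yy,xx=np.mgrid[0:384,0:512]; q=np.c_[xx.ravel(),yy.ravel()].astype(float); q=q[d[q[:,1].astype(int),q[:,0].astype(int)]>.2]
    P=bydepth(n,q,d); P=P[(abs(P[:,0]-tcp[0])<.12)&(abs(P[:,1]-tcp[1])<.15)&(P[:,2]>.3)]-tcp
    for z in np.arange(0,.5,.03):
        s=P[abs(P[:,2]-z)<.015]
        if len(s)>5: print(n,round(z,2),len(s),s[:,:2].min(0).round(3),s[:,:2].max(0).round(3))
p,d=load("f","scene"); cv2.imwrite("pics/f2.png",cv2.resize(p[0:230,180:400,::-1],(574,600)))
```

```text
top 0.06 29 [-0.073 -0.016] [-0.039  0.01 ]
top 0.09 57 [-0.071 -0.019] [-0.025  0.015]
top 0.12 84 [-0.068 -0.016] [-0.035  0.01 ]
top 0.15 25 [-0.037 -0.023] [-0.026  0.026]
top 0.18 35 [-0.037 -0.027] [-0.024  0.019]
top 0.21 45 [-0.037 -0.027] [-0.025  0.025]
top 0.24 20 [-0.035 -0.018] [-0.03   0.011]
top 0.27 19 [-0.037 -0.013] [-0.034  0.042]
top 0.3 104 [-0.119 -0.06 ] [0.014 0.046]
top 0.33 543 [-0.12  -0.061] [0.041 0.052]
top 0.36 2190 [-0.12 -0.06] [0.035 0.061]
top 0.39 13 [-0.119 -0.05 ] [-0.097  0.057]
scene 0.0 12 [-0.044 -0.009] [0.046 0.01 ]
scene 0.03 118 [-0.048 -0.013] [0.058 0.013]
scene 0.06 111 [-0.072 -0.017] [0.075 0.015]
scene 0.09 173 [-0.076 -0.02 ] [0.074 0.019]
scene 0.12 179 [-0.013 -0.037] [0.071 0.034]
scene 0.15 260 [-0.012 -0.038] [0.041 0.033]
scene 0.18 256 [-0.016 -0.037] [0.04  0.039]
scene 0.21 270 [-0.019 -0.037] [0.04  0.035]
scene 0.24 288 [-0.001 -0.035] [0.039 0.04 ]
scene 0.27 325 [-0.04  -0.059] [0.041 0.053]
scene 0.3 460 [-0.084 -0.061] [0.047 0.057]
scene 0.33 245 [ 0.001 -0.061] [0.047 0.053]
```

View pics/f2.png

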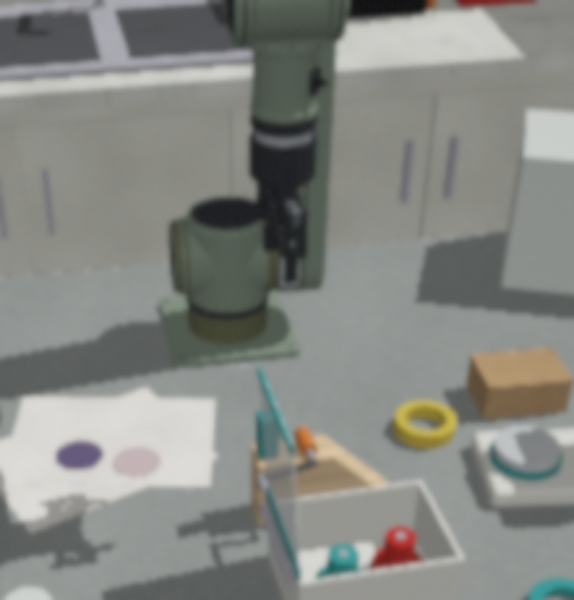

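send_rows(
  moves=[
    [[0.01,0.035,0,0,0.35],[0.045,0.039,0,0,0.35],[0.082,0.039,0,0,0.35],[0.12,0.039,0,0,0.35],[0.158,0.039,0,0,0.35],[0.195,0.039,0,0,0.35],[0.219,0.039,-0.02,0,0.35],[0.219,0.039,-0.06,0,0.35],[0.219,0.039,-0.1,0,0.35],[0.219,0.039,-0.13,0,0.35]],
  ],
)

```text
time_s: 7.68
tool_pos: [0.6362, 0.029, 0.192]
tcp_rot: [-0.003, 0.694, 0.72, -0.003]
wrist_force: [0.4, -0.0, -0.6]
finger_gap: 0.0574
```

send_rows(
  moves=[
    [[0,0,-0.03,0,0.35],[0,0,-0.06,0,0.35],[0,0,-0.09,0,0.35],[0,0,-0.09,0,0.35],[0,0,-0.09,0,0.35]],
  ],
)

```text
time_s: 8.1
tool_pos: [0.6362, 0.029, 0.1057]
tcp_rot: [-0.003, 0.694, 0.72, -0.003]
wrist_force: [0.1, 0.4, 1.0]
finger_gap: 0.0577
```

Run:
```python
from w import *
snap("g")
p,d=load("g","top"); a=cv2.resize(p[140:240,180:290,::-1],(400,364),interpolation=cv2.INTER_CUBIC)
p,d=load("g","scene"); b=cv2.resize(p[120:250,240:380,::-1],(400,371),interpolation=cv2.INTER_CUBIC)
o=np.zeros((371,800,3),np.uint8); o[:364,:400]=a; o[:,400:]=b; cv2.imwrite("pics/g1.png",o)
```

```text
(no output)
```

View pics/g1.png

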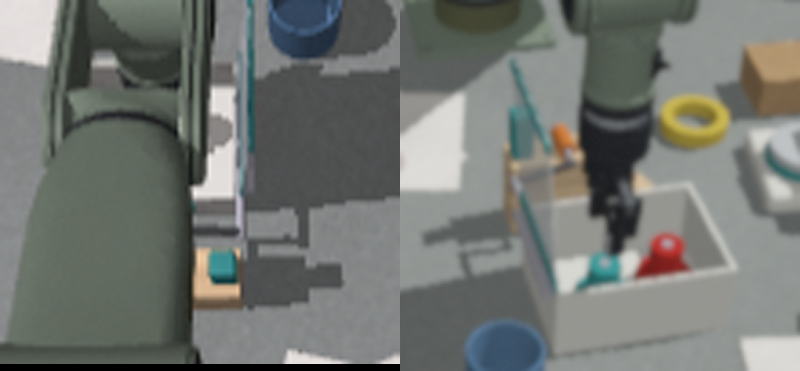

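send_rows(
  moves=[
    [[0,0,-0.02,0,0.35],[0,0.0,-0.035,0,0.35],[0,0.0,-0.05,0,0.35],[0,0.0,-0.062,0,0.35],[0,0.0,-0.072,0,0.35],[0,0.0,-0.072,0,0.35],[0,0.0,-0.072,0,0.35]],
  ],
)

```text
time_s: 8.78
tool_pos: [0.6399, 0.0293, 0.0413]
tcp_rot: [0.002, 0.694, 0.72, 0.002]
wrist_force: [-5.7, -0.3, 12.8]
finger_gap: 0.0577
```

send_rows(
  moves=[
    [[0,0,0.005,0,0.35],[0,0,0.008,0,0.35],[0,0,0.008,0,0.2],[0,0,0.008,0,0.15],[0,0,0.008,0,0.15]],
  ],
)

```text
time_s: 9.2
tool_pos: [0.6384, 0.0293, 0.0451]
tcp_rot: [-0.0, 0.694, 0.72, -0.0]
wrist_force: [0.2, -0.4, -0.4]
finger_gap: 0.0486
```

Free again, so it was probably a knuckle on the +x rim. With the opening narrower, I go down a little and grip.

send_rows(
  moves=[
    [[0,0,-0.004,0,0.1],[0,0,-0.006,0,0.1],[0,0,-0.006,0,0.1],[0,0,-0.006,0,0.1]],
  ],
)

```text
time_s: 9.53
tool_pos: [0.6388, 0.0293, 0.0402]
tcp_rot: [0.0, 0.694, 0.72, 0.0]
wrist_force: [-2.4, -1.0, 7.7]
finger_gap: 0.0466
```

send_rows(
  moves=[
    [[0,0,0.003,0,0.1],[0,0,0.004,0,0],[0,0,0.004,0,-0.2],[0,0,0.004,0,-1],[0,0,0.004,0,-1],[0,0,0.004,0,-1],[0,0,0.004,0,-1],[0,0,0.004,0,-1]],
  ],
)

```text
time_s: 10.2
tool_pos: [0.6386, 0.0293, 0.0436]
tcp_rot: [0.0, 0.694, 0.72, 0.0]
wrist_force: [0.1, 0.0, 4.8]
finger_gap: 0.0356
```

Run:
```python
from w import *
snap("h")
p,d=load("h","scene"); b=cv2.resize(p[120:250,240:380,::-1],(646,600),interpolation=cv2.INTER_CUBIC)
cv2.imwrite("pics/h1.png",b)
```

```text
(no output)
```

View pics/h1.png

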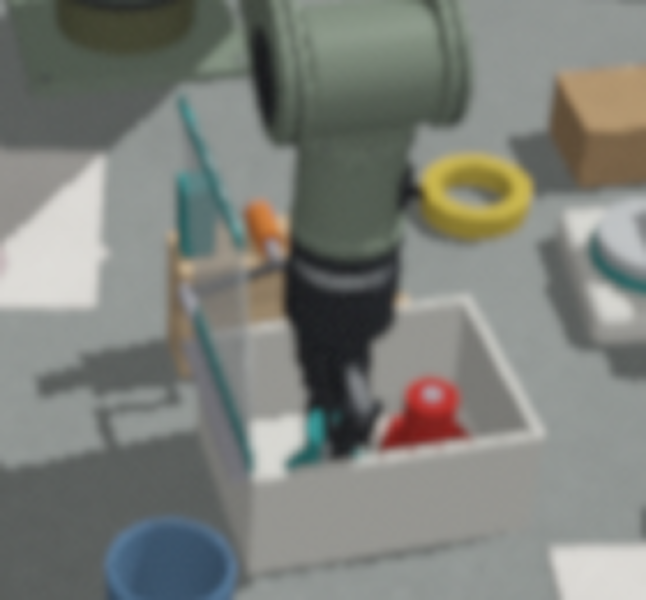

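send_rows(
  moves=[
    [[0,0,0.003,0,-1],[0,0,0.006,0,-1],[0,0,0.009,0,-1],[0,0,0.009,0,-1],[0,0,0.009,0,-1]],
  ],
)

```text
time_s: 10.72
tool_pos: [0.6384, 0.0293, 0.0523]
tcp_rot: [0.0, 0.694, 0.72, 0.0]
wrist_force: [-0.1, -0.0, -1.9]
finger_gap: 0.0362
```

Run:
```python
from w import *
snap("i")
p,d=load("i","scene"); b=cv2.resize(p[180:240,270:340,::-1],(700,600),interpolation=cv2.INTER_CUBIC)
cv2.imwrite("pics/i1.png",b); print(monitor.get_state()["finger_gap"],monitor.get_state()["torque"])
```

```text
0.03585193775236616 [-0.02212641  0.01636937 -0.03400452]
```

View pics/i1.png

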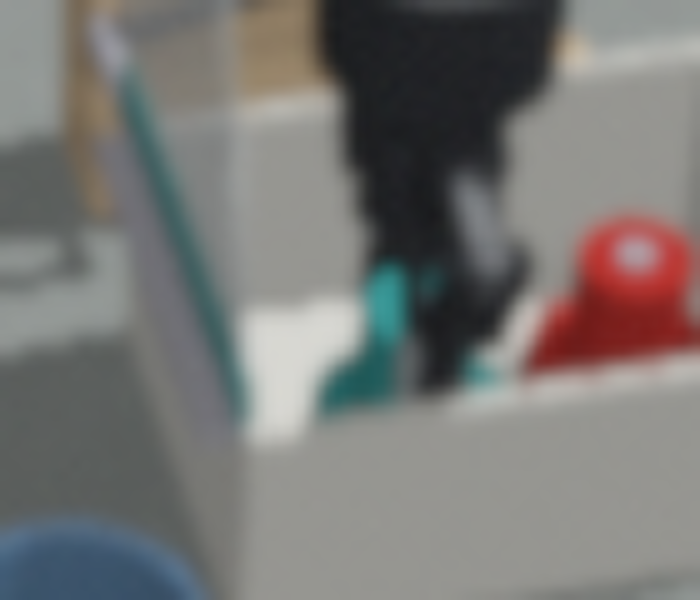

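The scene crop shows the teal die held off the floor (hub at (390,300), red die untouched at (630,240)), and the wrist reads its 1.9 N weight. Lifting it out.

send_rows(
  moves=[
    [[0,0,0.015,0,-1],[0,0,0.035,0,-1],[0,0,0.055,0,-1],[0,0,0.075,0,-1],[0,0,0.095,0,-1],[0,0,0.115,0,-1],[0,0,0.135,0,-1],[0,0,0.15,0,-1],[0,0,0.15,0,-1],[0,0,0.15,0,-1]],
  ],
)

```text
time_s: 11.65
tool_pos: [0.6385, 0.0293, 0.2026]
tcp_rot: [0.0, 0.694, 0.72, 0.0]
wrist_force: [0.3, -0.6, -1.8]
finger_gap: 0.0359
```

send_rows(
  moves=[
    [[-0.01,0.016,0,0,-1],[-0.025,0.041,0,0,-1],[-0.04,0.066,0,0,-1],[-0.055,0.09,0,0,-1],[-0.07,0.115,0,0,-1],[-0.085,0.14,0,0,-1],[-0.1,0.165,0,0,-1],[-0.115,0.19,0,0,-1],[-0.13,0.214,0,0,-1],[-0.145,0.24,0,0,-1]],
  ],
)

```text
time_s: 12.48
tool_pos: [0.4916, 0.2697, 0.2003]
tcp_rot: [-0.0, 0.694, 0.72, -0.002]
wrist_force: [0.4, -0.0, -2.1]
finger_gap: 0.0362
```

send_rows(
  moves=[
    [[-0.015,0.025,0,0,-1],[-0.03,0.05,-0.01,0,-1],[-0.041,0.066,-0.02,0,-1],[-0.041,0.066,-0.04,0,-1],[-0.041,0.066,-0.06,0,-1],[-0.041,0.066,-0.06,0,-1],[-0.041,0.066,-0.06,0,-1]],
  ],
)

```text
time_s: 13.07
tool_pos: [0.4511, 0.3345, 0.1403]
tcp_rot: [-0.0, 0.694, 0.72, -0.002]
wrist_force: [0.1, -0.3, -0.0]
finger_gap: 0.0363
```

Run:
```python
from w import *
snap("j")
p,d=load("j","scene"); b=cv2.resize(p[90:210,340:480,::-1],(700,600),interpolation=cv2.INTER_CUBIC)
cv2.imwrite("pics/j1.png",b)
p,d=load("j","top"); cv2.imwrite("pics/j2.png",cv2.resize(p[150:250,60:290,::-1],(800,348),interpolation=cv2.INTER_CUBIC))
```

```text
(no output)
```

View pics/j1.png

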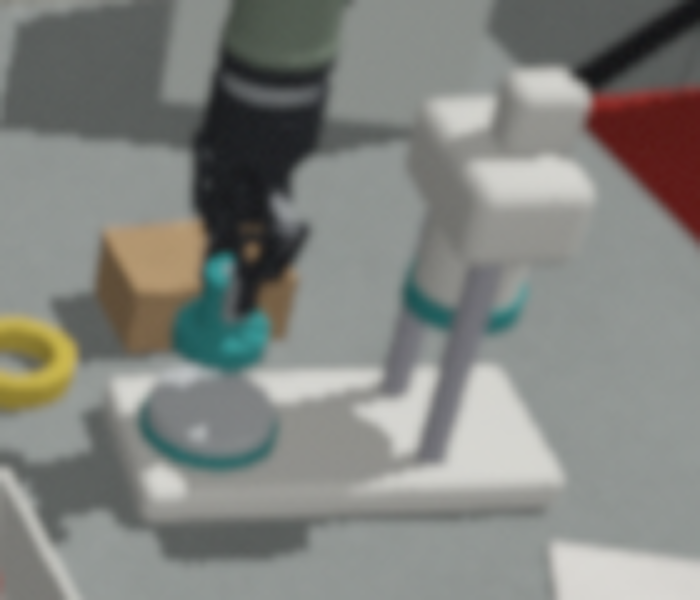

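View pics/j2.png

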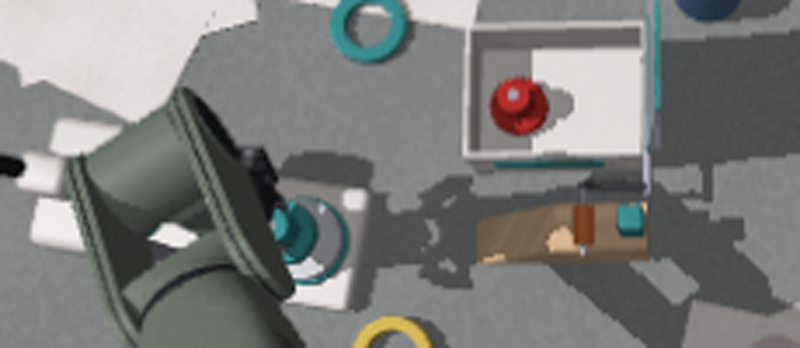

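Run:
```python
from w import *
p,d=load("j","scene"); H,S,V=cv2.split(cv2.cvtColor(p,cv2.COLOR_RGB2HSV)); teal=(H>80)&(H<100)&(S>100)&(V>40)
th=np.linspace(0,2*np.pi,200)
def circ(c,r,z): return proj("scene",np.c_[c[0]+r*np.cos(th),c[1]+r*np.sin(th),0*th+z])
q=sel(teal,(370,138,397,166)); print("disc obs",q.min(0),q.max(0))
t=monitor.get_state()["tool_pos"]; u=t[2]-.0386
for z in(u,u+.02): c=circ((t[0],t[1]+.0005),.033,z); print("pred disc",z.round(4),c.min(0).round(1),c.max(0).round(1))
q=sel(teal,(364,166,400,190)); print("collar obs",q.min(0),q.max(0))
c=circ((.452,.3346),.045,.055); print("pred plate",c.min(0).round(1),c.max(0).round(1))
v=p.copy()
for z in(u,u+.02): cv2.polylines(v,[np.round(circ((t[0],t[1]+.0005),.033,z)*8).astype(np.int32)],True,(255,0,0),1,shift=3)
cv2.polylines(v,[np.round(c*8).astype(np.int32)],True,(255,0,255),1,shift=3)
cv2.imwrite("pics/j3.png",cv2.resize(v[130:195,355:410,::-1],(508,600),interpolation=cv2.INTER_NEAREST))
```

```text
disc obs [375. 140.] [392. 163.]
pred disc 0.1041 [373.2 153. ] [392.5 164.1]
pred disc 0.1241 [374.1 148.4] [393.5 159.4]
collar obs [369. 176.] [390. 182.]
pred plate [367.3 161.9] [393.  177.3]
```

View pics/j3.png

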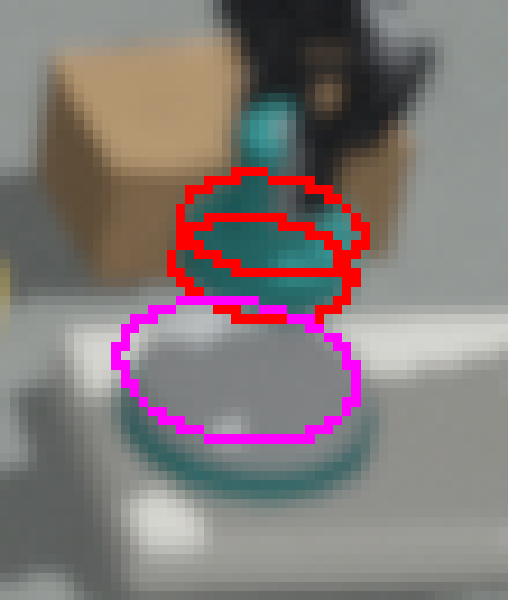

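Run:
```python
from w import *
for z in(.045,.055): print(z,onplane("top",[[147.0,218.3],[134.5,218],[159.5,218],[147,205.5],[147,231.2]],z).round(4)[:,:2].tolist())
p,d=load("a","top")
P=bydepth("top",np.array([[x,218.] for x in range(130,166,2)]),d); print("row",P.round(3).tolist())
P=bydepth("top",np.array([[147.,y] for y in range(202,236,2)]),d); print("col",P.round(3).tolist())
p,d=load("a","scene")
P=bydepth("scene",np.array([[381.,y] for y in range(158,188,1)]),d); print("scenecol",P.round(3).tolist())
```

```text
0.045 [[0.4564, 0.3379], [0.4564, 0.3874], [0.4586, 0.2889], [0.5066, 0.3418], [0.4064, 0.3342]]
0.055 [[0.455, 0.3348], [0.455, 0.3839], [0.4572, 0.2862], [0.5049, 0.3386], [0.4053, 0.3311]]
row [[0.458, 0.411, 0.03], [0.458, 0.403, 0.028], [0.458, 0.393, 0.033], [0.455, 0.377, 0.057], [0.456, 0.371, 0.053], [0.456, 0.363, 0.053], [0.455, 0.353, 0.059], [0.263, -0.095, 1.45], [0.456, 0.339, 0.055], [0.456, 0.331, 0.054], [0.457, 0.324, 0.051], [0.457, 0.316, 0.053], [0.457, 0.307, 0.056], [0.457, 0.3, 0.055], [0.458, 0.294, 0.049], [0.46, 0.29, 0.033], [0.461, 0.284, 0.027], [0.462, 0.276, 0.027]]
col [[0.523, 0.347, 0.032], [0.515, 0.347, 0.031], [0.506, 0.344, 0.038], [0.495, 0.338, 0.054], [0.487, 0.337, 0.055], [0.479, 0.337, 0.055], [0.471, 0.335, 0.058], [0.464, 0.335, 0.057], [0.456, 0.335, 0.054], [0.448, 0.334, 0.055], [0.441, 0.334, 0.053], [0.433, 0.332, 0.058], [0.425, 0.332, 0.056], [0.417, 0.33, 0.06], [0.411, 0.333, 0.049], [0.404, 0.336, 0.037], [0.397, 0.338, 0.031]]
scenecol [[0.322, 0.398, 0.004], [0.318, 0.4, -0.004], [0.336, 0.392, 0.005], [0.334, 0.394, -0.001], [0.345, 0.389, 0.003], [0.419, 0.351, 0.057], [0.429, 0.346, 0.061], [0.431, 0.346, 0.058], [0.43, 0.347, 0.052], [0.444, 0.34, 0.059], [0.449, 0.338, 0.059], [0.45, 0.339, 0.055], [0.46, 0.334, 0.059], [0.459, 0.335, 0.053], [0.466, 0.333, 0.054], [0.472, 0.331, 0.054], [0.476, 0.329, 0.054], [0.483, 0.326, 0.054], [0.493, 0.321, 0.059], [0.497, 0.32, 0.057], [0.493, 0.323, 0.05], [0.495, 0.323, 0.047], [0.495, 0.324, 0.042], [0.499, 0.322, 0.041], [0.501, 0.322, 0.038], [0.499, 0.324, 0.032], [0.501, 0.324, 0.028], [0.509, 0.32, 0.031], [0.512, 0.319, 0.029], [0.515, 0.319, 0.027]]
```

send_rows(
  moves=[
    [[0.003,0.001,0,0,-1],[0.006,0.001,-0.01,0,-1],[0.006,0.001,-0.02,0,-1],[0.006,0.001,-0.03,0,-1],[0.006,0.001,-0.038,0,-1],[0.006,0.001,-0.042,0,-1],[0.006,0.001,-0.042,0,-1],[0.006,0.001,-0.042,0,-1]],
  ],
)

```text
time_s: 13.83
tool_pos: [0.4583, 0.3363, 0.1]
tcp_rot: [-0.0, 0.694, 0.72, -0.0]
wrist_force: [1.5, -0.2, -2.7]
finger_gap: 0.0364
```

Run:
```python
from w import *
snap("k")
p,d=load("k","scene"); a=cv2.resize(p[130:195,355:410,::-1],(400,473),interpolation=cv2.INTER_CUBIC)
p,d=load("k","top"); b=cv2.resize(p[195:240,120:170,::-1],(400,360),interpolation=cv2.INTER_CUBIC)
o=np.zeros((473,800,3),np.uint8); o[:,:400]=a; o[:360,400:]=b; cv2.imwrite("pics/k1.png",o)
```

```text
(no output)
```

View pics/k1.png

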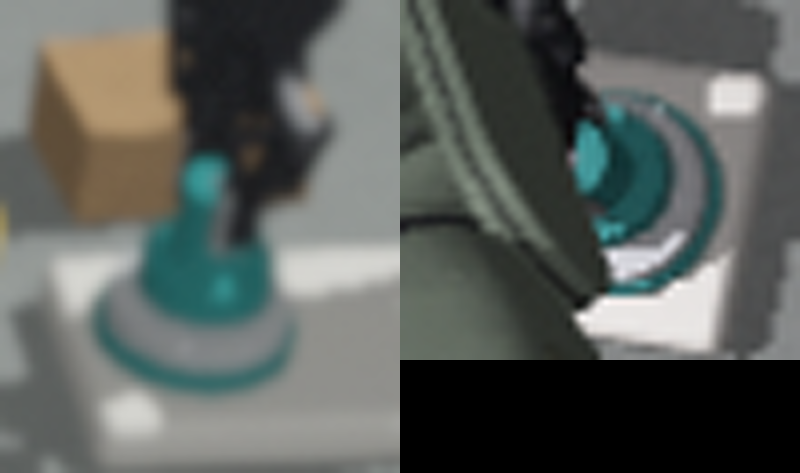

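Run:
```python
from w import *
p,d=load("k","top"); H,S,V=cv2.split(cv2.cvtColor(p,cv2.COLOR_RGB2HSV)); teal=(H>80)&(H<100)&(S>100)&(V>40)
t=monitor.get_state()["tool_pos"]; print(t)
th=np.linspace(0,2*np.pi,200)
def draw(n,plate,f,box,out):
    p,d=load("k",n); s=8; v=cv2.resize(p,None,fx=s,fy=s,interpolation=cv2.INTER_CUBIC)
    u=t[2]-.0386
    for c,r,z,col in(((t[0],t[1]),.033,u+.02,(255,0,0)),((t[0],t[1]),.033,u,(255,120,0)),(plate,.045,.055,(255,0,255))):
        q=proj(n,np.c_[c[0]+r*np.cos(th),c[1]+r*np.sin(th),0*th+z]); cv2.polylines(v,[np.round(((q+.5)*s-.5)*8).astype(np.int32)],True,col,1,shift=3)
    x0,y0,x1,y1=[k*s for k in box]; return v[y0:y1,x0:x1,::-1]
a=draw("top",(.457,.336),1,(125,198,170,238),0); b=draw("scene",(.457,.336),1,(360,140,405,190),0)
o=np.zeros((400,720,3),np.uint8); o[:320,:360]=a; o[:400,360:]=b; cv2.imwrite("pics/k2.png",o)
```

```text
[0.4586694  0.33655321 0.10069979]
```

View pics/k2.png

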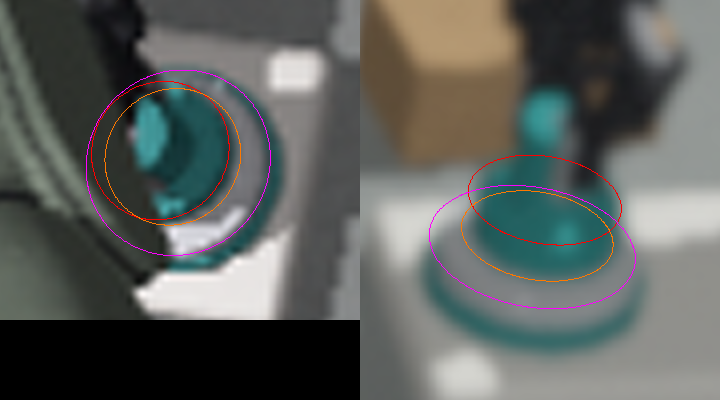

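Both views put the die within about 3 mm of the plate centre: in the crop, the orange and magenta outlines are concentric around (175,155). Lowering the last few millimetres.

send_rows(
  moves=[
    [[-0.001,0,-0.002,0,-1],[-0.001,0,-0.004,0,-1],[-0.001,0,-0.005,0,-1],[-0.001,0,-0.005,0,-1],[-0.001,0,-0.005,0,-1]],
  ],
)

```text
time_s: 14.35
tool_pos: [0.4573, 0.3363, 0.0953]
tcp_rot: [0.0, 0.694, 0.72, 0.0]
wrist_force: [0.1, -0.2, -2.1]
finger_gap: 0.0362
```

send_rows(
  moves=[
    [[0,0,-0.001,0,-1],[0,0,-0.001,0,-1],[0,0,-0.002,0,-1],[0,0,-0.002,0,-1],[0,0,-0.002,0,-1]],
  ],
)

```text
time_s: 14.77
tool_pos: [0.4575, 0.3364, 0.0936]
tcp_rot: [0.0, 0.694, 0.72, 0.0]
wrist_force: [-0.3, 0.4, 1.4]
finger_gap: 0.0361
```

Contact: the force went from -2.1 to +1.4 N. Releasing.

send_rows(
  moves=[
    [[0,0,-0.0005,0,-0.1],[0,0,-0.0005,0,0.1],[0,0,-0.0005,0,0.3],[0,0,0,0,0.5],[0,0,0,0,0.6],[0,0,0.02,0,0.6],[0,0,0.045,0,0.6],[0,0,0.08,0,0.6],[-0.02,-0.03,0.11,0,0.6],[-0.04,-0.06,0.14,0,0.6]],
  ],
)

```text
time_s: 15.6
tool_pos: [0.4221, 0.2832, 0.2279]
tcp_rot: [0.0, 0.693, 0.721, 0.001]
wrist_force: [-0.6, -0.9, -0.2]
finger_gap: 0.0681
```

send_rows(
  moves=[
    [[-0.02,-0.03,0.02,0,0.6],[-0.04,-0.06,0.04,0,0.6],[-0.05,-0.09,0.05,0,0.6],[-0.06,-0.12,0.06,0,0.6],[-0.06,-0.15,0.06,0,0.6],[-0.06,-0.18,0.06,0,0.6],[-0.06,-0.18,0.06,0,0.6]],
  ],
)

```text
time_s: 16.18
tool_pos: [0.3612, 0.0993, 0.2872]
tcp_rot: [0.001, 0.695, 0.719, -0.0]
wrist_force: [-1.0, -0.1, -0.9]
finger_gap: 0.0683
```

Run:
```python
from w import *
snap("l")
p,d=load("l","top"); H,S,V=cv2.split(cv2.cvtColor(p,cv2.COLOR_RGB2HSV)); teal=(H>80)&(H<100)&(S>100)&(V>40)
q=sel(teal,(125,195,170,240),d); P=bydepth("top",q,d)
h=P[(P[:,2]>.113)&(P[:,2]<.125)]; s=P[(P[:,2]>.07)&(P[:,2]<.082)]; print("hub",len(h),h.mean(0),"disc",len(s),cv2.minEnclosingCircle(s[:,:2].astype(np.float32)))
p2,d2=load("l","scene"); a=cv2.resize(p2[130:195,355:410,::-1],(400,473),interpolation=cv2.INTER_CUBIC)
b=cv2.resize(p[195:240,120:170,::-1],(400,360),interpolation=cv2.INTER_CUBIC)
o=np.zeros((473,800,3),np.uint8); o[:,:400]=a; o[:360,400:]=b; cv2.imwrite("pics/l1.png",o)
```

```text
hub 62 [0.45822477 0.33771343 0.11945049] disc 38 ((0.45761334896087646, 0.33610525727272034), 0.031972795724868774)
```

View pics/l1.png

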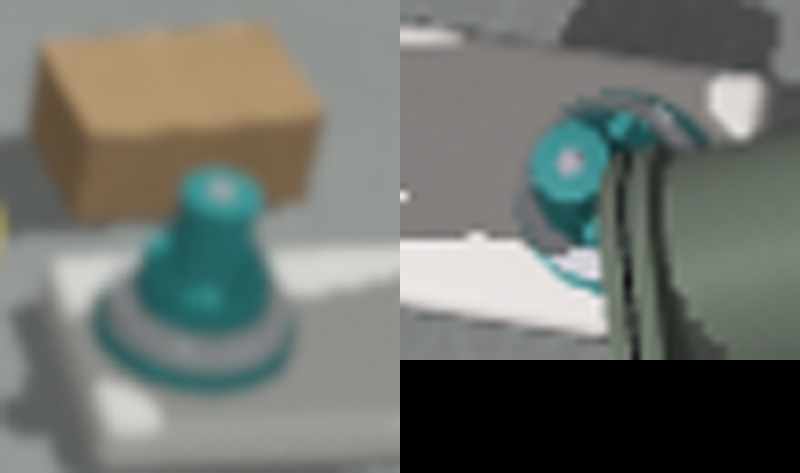

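View pics/l_scene.png

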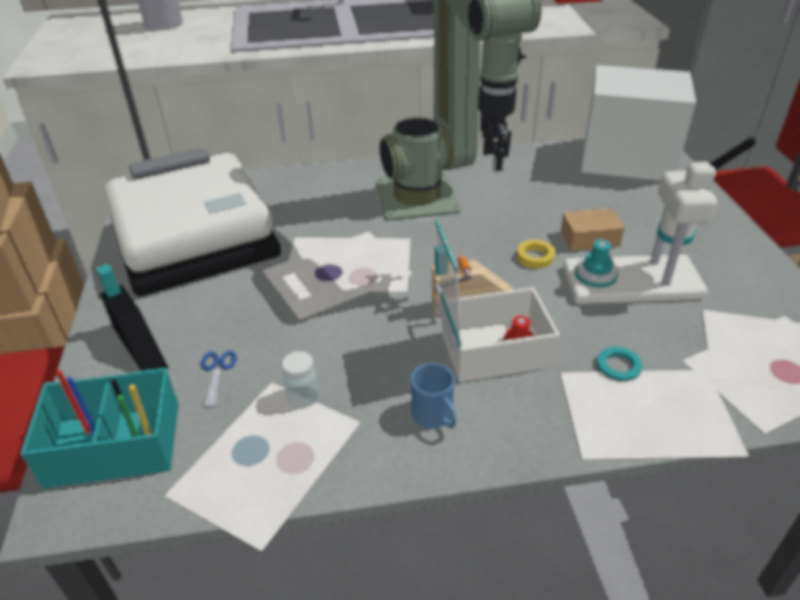

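View pics/l_top.png

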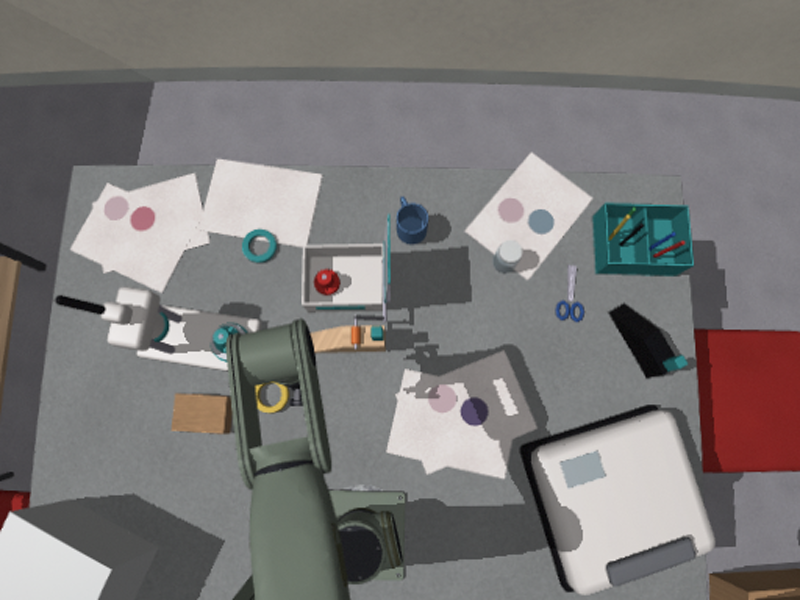

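The scene view shows the teal die upright on the plate (600,262), the flap open with the roller on the wedge (465,264), the red die in the bin (520,328), and the bystanders where they were. Handing in.

Run:
```python
from h import *
print(close_job())
```

```text
the job is handed in; nothing more can be done
None
```

I wedged the flap open and set the teal die on the press plate, then handed the job in at about 16 s of robot time. No verdict was reported.

**What I did:** I gripped the plywood wedge by its teal post, turned it into the lane and pushed it under the roller until the roller sat on the flat top. I let go and moved clear, lifted the teal die out by its hub, and lowered it onto the plate until the force showed contact, then released it.

**Last checks:**
- **Teal die:** it stands upright at about (0.458, 0.337), with its hub top at 0.1195 m against 0.119 m expected.
- **Plate:** its centre is at about (0.457, 0.336). The separate plate estimates ran from 0.452 to 0.465 m in x, with the most reliable near 0.455–0.458, so I expect the die within about 5 mm of centre.
- **Flap, wedge and red die:** the last pictures show the flap open with the roller on the wedge's flat top and the red die in the bin.
- **Bystanders:** all look unmoved.

**What disagreed:**
- **Contact in the bin:** on the way down to the die, the gripper touched something twice, with up to about 13 N, probably the bin rim. I raised it and gripped slightly higher.
- **Finger opening:** on the 38 mm hub the fingers read about 36 mm, but the grip held.

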